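# Load a culture dish and hold the transilluminator's shield at the picking angle

### The job

I want to pick colonies at the transilluminator, but the stay of its amber shield is missing: the shield falls shut unless it is tipped right back. Swing the shield right back until it rests open against its stop, set the closed petri dish, kept level and lid side up, fully home in the round recess on the box (place it, do not drop it), then take the shield by its bar handle and bring it forward, never letting it drop, to 45 degrees open, so that I can reach in under it. Finish while still holding the bar there (do not let go), and leave the other things on the bench where they are.

Things in the scene. Friction and masses are not known exactly. Their poses are not given: they have to be found in the camera images.
- viewer: transilluminator: fixed grey box, flat top 55 mm above the bench with a flush dark plate. Origin on the bench; x points from its front (switch, knob; towards the robot) to its rear, y left, z up. Front face x = -62 mm, rear +90 mm, 210 mm wide in y. Hinge axis of the shield: along y at x = +75, z = +75 mm; two hinge blocks there (20 mm wide, y = -62 and +62 mm) rise to z = 80 mm.
- shield (a joint): angle of the amber cover (137 mm deep, 200 mm wide, 18 mm skirts at front and sides, 0.28 kg) about its rear hinge, rad: 0 = shut (the start), grows as the front edge is lifted up and back, 0.785 = 45 degrees, 1.745 (100 degrees) = end stop. Past about 95 degrees it stays open by its weight; below about 85 it falls shut if let go. Hinge nearly frictionless.
- grip_bar: bar handle of the shield: round steel bar 10 mm thick along the viewer's y, 95 mm clear between its end arms, 34 mm clear gap to the shield's front skirt. Origin on the bar's axis at mid-length, in the shield's frame 176 mm in front of the hinge axis and 8 mm below it (67 mm above the bench when shut, 250 mm fully open). x points to the hinge. The bar may turn between the fingers.
- petri_dish: closed petri dish (clear, looks whitish, with a raised rim round its lid), loose on the bench, lid up, 14 mm high overall: base 56 mm in diameter below, lid 60 mm in diameter from 5 to 14 mm above the underside (the lid does not come off); 30 g or so. Origin at the centre of its underside, z axis up through the lid.
- recess (a point): centre of the floor of the white-floored round recess in the viewer's dark top plate: 60 mm in diameter, 4 mm deep, flat floor 51 mm above the bench; its axes are the viewer's. The dish's base drops in with about 2 mm to spare all round, and its lid then stands clear above the plate.
- stopper: bystander: brown rubber stopper, 31 mm across, 28 mm high; origin under its centre
- tape_roll: bystander: roll of tape lying flat, 86 mm across, 19 mm high; origin under its centre
- timer: bystander: small white timer, 70 x 72 x 18 mm, lying flat; origin under its centre
- marker_blue: bystander: marker pen lying flat, about 140 mm long and 17 mm thick; origin under its centre
- marker_black: bystander: a second such marker pen, with a dark cap; origin under its centre
Not all that is in view belongs to the job. What is shaped like the petri_dish but red is not meant.

How it is judged:
By the outcome, as a careful person would: the job done as asked, in the order asked, and still so for the second after the job is handed in, while the arm keeps its last pose, push and grip.
It also fails if it takes over 61 s, if anything falls off the work surface, if the arm or the gripper's body presses on something with over 40 N, if the wrist force passes 120 N, or if a joint passes its speed limit or range.

### The arm

A 6-joint arm with a two-finger parallel gripper is mounted at the origin on a cart in front of the work surface, level with it; the furniture and walls round the work are solid. World frame = base frame: x ahead of the robot, y to its left, z up, the work surface at z = 0. Lengths are in mm, angles in rad, forces in N, time in s.
With the tool pointing down it reaches from about 250 to 850 mm from the base axis. Payload 12.5 kg.
Tool frame: the origin (TCP) lies on the centre line of the jaws, within the pads' length; the fingertips stand 17 mm ahead of it and the grasp point (between the pads) lies 2 mm behind it (env.nose_length is the distance from the TCP to the fingertips, in mm); z points along the fingers, y is the line along which they close (so a half turn about z gives the same grasp; the last joint's range is limited). The gripper opens to 93 mm and grips with 3 to 60 N. Pads are 15 mm wide; open, the fingers measure 128 mm over their backs; the gripper's body (75 mm by 188 mm) begins 65 mm behind the grasp point.
Start: joints at [1.215, 0.351, 1.652, -0, 1.139, -0.085], TCP at [147.095, 529.951, 235.633] pointing down, gripper open.
Joint ranges: [-2.75, 2.75], [-0.79, 2.1], [0.01, 2.65], [-1.57, 4.71], [0.07, 3.14], [-2.87, 2.87]. Speed limits (rad/s): [2.22, 2.22, 2.79, 3.14, 3.14, 3.14].

### API

Orientations are given as a unit quaternion [w, x, y, z].
In Python, from workcell import observe, grab_frame, camera_info, env, masks_of, pinpoint gives the robot as it stands.
- The arm moves only by the tool step_arm, never from a script. Its argument "steps" is a list that holds one entry, the list of rows, each a list of 4 numbers: the shift along the tool's x, y, z normalised to -1 to 1, where 1 is 0.05 m, then the turn about the tool's z normalised to -1 to 1, where 1 is pi rad. In form: [[[x, y, z, twist], ...]]. A call has 1 to 8 rows; each row shifts and turns the commanded pose from where the row before left it, along the tool's axes as they then stand; what a row does not reach is not made up. A row lasts 1/8 s, in which the tool goes at most 62.5 mm and 10.7 degrees, less where a joint would pass 70% of its speed; a pose out of reach is approached as far as the arm can. A call with a number of a shift or a turn outside -1 to 1 is refused whole. A call with a gripper value outside its range is refused whole. "gripper" is the closure in counts, from 0 (fully open) to 255 (shut), set as the call begins (left out, the last holds). The fingers move at their own pace and stop on an object; "force" is the grip in N (left out, the last holds). Time passes only in rows, so rows that do not move let the fingers close. It gives the time, the measured TCP pose, the force, the opening and the grip force at its end, in the units of the state.
- observe(): the state, without advancing time (a new reading comes with each control period).
- grab_frame(name): name is "side" or "top" or "wrist"; returns the picture (480x640x3 uint8, red, green, blue); there is no depth.
- camera_info(name): a dict with "intrinsics" (3x3 intrinsics, pixels), "origin" and "rotation" of the camera in the world. Camera axes: x right, y up, looking along -z (the intrinsics and any distortion apply to the point x, -y, -z); pixel columns grow to the right and rows downward; lengths in mm; the calibration is good to about 2 mm. A picture is of the moment at which its call begins: read the wrist's pose just before it. camera_info takes no time and is no camera call; for the wrist camera it gives the pose at the moment of the call.
- env.sign_off(): hands the job in; it is judged then, once.
Trained networks look in the newest picture that a camera, given by its name, has taken for a name from the list of things; names that differ only in an ending like _2 or _b are one class to them, and where a whole thing is asked for, a point or a joint stands for the part that bears it (a point fixed in the world has none). Each returns a list of dicts, best first, with "conf" (0 to 1); they miss things now and then, are a little off and sometimes report something else, mostly with a low value. They report only what shows in the picture. A call takes as long as a camera call. They do not tell look-alikes from the thing itself.
- masks_of(camera, name): "region" (480x640 bool, what is visible of it) and "box" ([left, top, width, height] in pixels, round what is visible of it).
- pinpoint(camera, name): "position" ([column, row] in pixels: a listed point, or the origin of a listed thing).
The state is a dict: "time": time; "joints": joint angles; "joint_vel": joint speeds; "joint_efforts": joint torques, N m; "tool_pos": TCP position; "tool_rot": TCP orientation; "force": force on the tool from outside, world axes, zero at the start; "wrist_torque": the same for the moment, N m; "gripper_width": finger opening in mm; "finger_force": force on a finger pad.
Only numpy, scipy, OpenCV 4.12 (cv2) and the standard library are available. Lean on these libraries where they do the work, as an engineer would, in place of code of your own. Each camera call takes 0.05 s, during which the arm holds its last target. There are 200 camera calls.

## Working session

There is one attempt and no reset: what is moved stays moved. The work goes in short steps, Python scripts to look and compute and a tool call to move; the robot and the scene stay as the last step left them, time stands still between calls to the robot, and variables do not carry over. Pictures are saved under pics/ and viewed, at most 10 in all, crops included, and the job is handed in when it is done.

Besides the shell and the picture viewer there is one more tool, called after "Request:" in YAML: its name, and indented under it one key for each argument. step_arm: Moves the arm, as the interface text tells. Its arguments: {"type":"object","properties":{"steps":{"type":"array","items":{"type":"array","items":{"type":"array","items":{"type":"number","minimum":-1,"maximum":1}}}},"gripper":{"type":"number"},"force":{"type":"number"}},"required":["steps"]}

```bash
mkdir -p pics; ls
cat > h.py <<'E'
import numpy as np, cv2
from scipy.spatial.transform import Rotation as R
from workcell import observe, grab_frame, camera_info, env, masks_of, pinpoint
def ray(ci,px):
    K=np.array(ci["intrinsics"]);d=ci.get("distortion")
    p=cv2.undistortPoints(np.array([[px]],float),K,None if d is None else np.array(d,float))[0,0]
    r=np.array([p[0],-p[1],-1.0]);Rm=np.array(ci["rotation"])
    if Rm.shape!=(3,3): Rm=R.from_quat(np.array(Rm).ravel()[[1,2,3,0]]).as_matrix()
    return np.array(ci["origin"],float),Rm@r
def atz(ci,px,z):
    o,d=ray(ci,px); return o+d*(z-o[2])/d[2]
def proj(ci,P):
    Rm=np.array(ci["rotation"])
    if Rm.shape!=(3,3): Rm=R.from_quat(np.array(Rm).ravel()[[1,2,3,0]]).as_matrix()
    c=Rm.T@(np.array(P,float)-np.array(ci["origin"]));c=c*[1,-1,-1]
    d=ci.get("distortion")
    return cv2.projectPoints(c.reshape(1,1,3),np.zeros(3),np.zeros(3),np.array(ci["intrinsics"],float),None if d is None else np.array(d,float))[0].ravel()
def tri(rays):
    A=np.zeros((3,3));b=np.zeros(3)
    for o,d in rays:
        d=d/np.linalg.norm(d);M=np.eye(3)-np.outer(d,d);A+=M;b+=M@o
    return np.linalg.solve(A,b)
E
python3 - <<'E'
from h import *
for c in ("top","side"):
    im=grab_frame(c);cv2.imwrite(f"pics/{c}0.png",im[:,:,::-1]);ci=camera_info(c);print(c,ci)
    for n in ("petri_dish","grip_bar","viewer","recess","stopper","tape_roll","timer","marker_blue","marker_black"):
        for r in pinpoint(c,n)[:3]: print(n,np.round(r["position"],1),round(r["conf"],2), np.round(atz(ci,r["position"],{"grip_bar":67,"recess":51}.get(n,0)),0))
s=observe();print(s["tool_rot"],s["time"])
E
```

```text
pics
top {'intrinsics': array([[566.65868371,   0.        , 314.49602086],
       [  0.        , 566.65868371, 239.83360559],
       [  0.        ,   0.        ,   1.        ]]), 'origin': array([ 270.07298776,  -16.50179459, 1345.41071882]), 'rotation': array([-0.6791631 , -0.07508916,  0.0792753 ,  0.7258199 ])}
petri_dish [408.1 235.5] 0.95 [ 564. -263.    0.]
petri_dish [408.  325.2] 0.85 [ 349. -240.    0.]
petri_dish [407.7 277.8] 0.77 [ 461. -251.    0.]
grip_bar [256.5 298.1] 0.89 [428. 106.  67.]
grip_bar [468.7 270.8] 0.62 [ 458. -380.   67.]
viewer [262.4 260.1] 0.76 [527.  94.   0.]
recess [262.1 257.6] 0.68 [523.  90.  51.]
stopper [361.5 196.8] 0.52 [ 670. -158.    0.]
tape_roll [405.8 277.7] 0.75 [ 461. -247.    0.]
tape_roll [150.6 305.5] 0.6 [435. 364.   0.]
tape_roll [263.  254.6] 0.15 [540.  92.   0.]
timer [385.7 169.9] 0.62 [ 736. -224.    0.]
marker_blue [431.1 191. ] 0.56 [ 673. -331.    0.]
marker_black [468.1 271.1] 0.54 [ 467. -398.    0.]
side {'intrinsics': array([[439.76632459,   0.        , 316.87980232],
       [  0.        , 439.76632459, 238.21387503],
       [  0.        ,   0.        ,   1.        ]]), 'origin': array([ 441.60614293, -927.62235409,  887.67035157]), 'rotation': array([ 0.91157246,  0.40446148, -0.0284095 , -0.06811362])}
petri_dish [327.8 320. ] 0.9 [ 565. -262.    0.]
petri_dish [242.3 322.5] 0.82 [ 354. -238.    0.]
grip_bar [261.9 216.9] 0.49 [426.  86.  67.]
grip_bar [379.4 338. ] 0.23 [ 661. -378.   67.]
viewer [295.1 230.1] 0.6 [522.  89.   0.]
recess [294. 220.] 0.92 [520.  77.  51.]
stopper [358.3 286.6] 0.64 [ 664. -165.    0.]
tape_roll [265.7 185.5] 0.6 [448. 339.   0.]
timer [387.6 301.2] 0.95 [ 729. -226.    0.]
marker_blue [376.1 338.3] 0.73 [ 671. -333.    0.]
marker_black [297.  377.1] 0.47 [ 471. -407.   -0.]
[2.33153015e-07 1.34993933e-01 9.90846425e-01 7.09870403e-06] 1.0
```

View pics/top0.png

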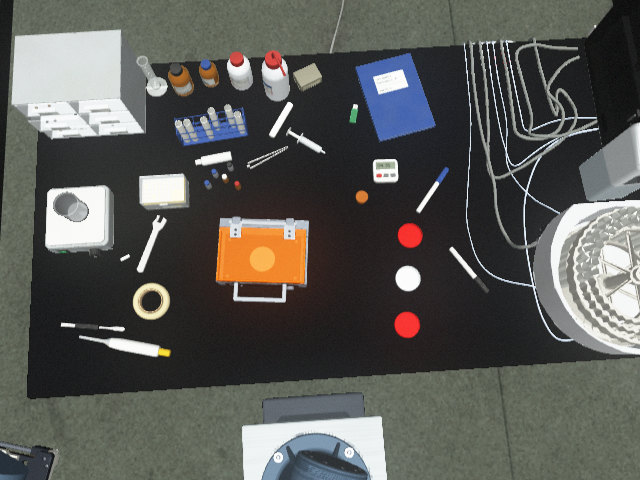

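View pics/side0.png

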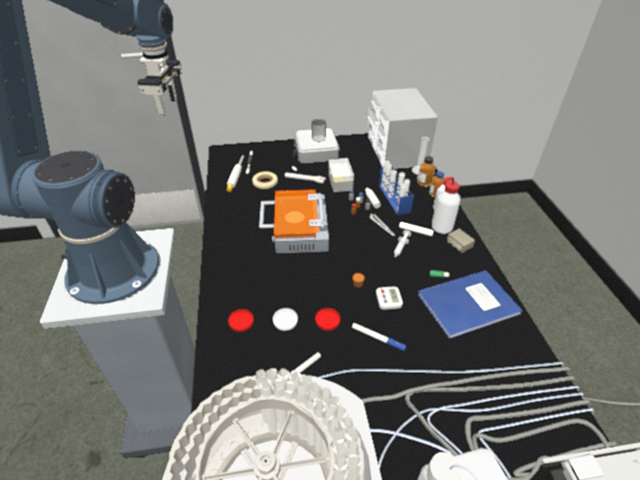

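The top view shows the amber shield centred near (262,258), its bar handle at rows ~298 (columns 235–285), and hinge blocks at (236,228) and (290,229). The white dish is at (408,278), with the two red look-alikes at (410,236) and (407,325). The side view agrees: white dish at (285,320) between the red ones.

Run:
```python
from h import *
ci=camera_info("top");im=cv2.imread("pics/top0.png");hsv=cv2.cvtColor(im,cv2.COLOR_BGR2HSV)
m=cv2.inRange(hsv,(5,150,120),(25,255,255));m[:200]=0;m[320:]=0;m[:,:200]=0;m[:,330:]=0
c=max(cv2.findContours(m,0,2)[0],key=cv2.contourArea)
b=cv2.boxPoints(cv2.minAreaRect(c));P=np.array([atz(ci,p,76) for p in b]);print(np.round(b,1).tolist(),np.round(P,1).tolist())
for i in range(4):
    d=P[(i+1)%4]-P[i];print(round(np.hypot(*d[:2]),1),round(np.degrees(np.arctan2(d[1],d[0])),1))
print("shield c",P.mean(0))
gray=cv2.cvtColor(im,6)
g=np.zeros_like(gray);g[285:308,225:295]=gray[285:308,225:295]
c=max(cv2.findContours((g>120).astype(np.uint8),0,2)[0],key=cv2.contourArea)
c=c[:,0,:];e=c[c[:,1]>293];l,r=e[:,0].min(),e[:,0].max()
for x in (l+4,(l+r)/2,r-4):
    x=int(x);rows=np.where(g[:,x]>120)[0];rows=rows[rows>292];print(x,rows.mean(),np.round(atz(ci,(x,rows.mean()),69),1))
o1=ray(ci,(407.7,277.8));im2=cv2.imread("pics/side0.png")
cs=camera_info("side");print("dish",atz(ci,(407.7,277.8),12),atz(cs,(285,320),12))
rs=tri([ray(ci,(256.5,298.1)),ray(cs,(261.9,216.9))]);print("bar tri",rs)
```

```text
[[215.8000030517578, 280.70001220703125], [217.39999389648438, 226.6999969482422], [305.70001220703125, 229.39999389648438], [304.0, 283.3999938964844]] [[472.3, 195.2, 76.0], [597.6, 187.9, 76.0], [577.7, -14.9, 76.0], [452.9, -3.3, 76.0]]
125.6 -3.4
203.7 -95.6
125.3 174.7
199.5 84.4
shield c [525.14426229  91.22889358  76.        ]
237 296.5 [434.3 149.6  69. ]
259 299.0 [425.3 100.3  69. ]
281 300.0 [419.8  50.9  69. ]
dish [ 459.18553164 -249.10007406   12.        ] [ 459.328592   -255.53103199   12.        ]
bar tri [427.99099745 107.40234714  50.09406234]
```

Request:
step_arm:
  steps:
    - [[0,0,0,0.0556],[0,0,0,0.0556],[0,0,0,0.0556],[0,0,0,0.0556],[0,0,0,0.0556],[0,0,0,0.0556],[0,0,0,0.0556],[0,0,0,0.0556]]
  gripper: 0

```text
time: 2.0
tool_pos: [147.1, 530.0, 235.6]
tool_rot: [0.0, 0.743, 0.67, -0.0]
force: [0.3, 0.4, 0.1]
gripper_width: 92.8
finger_force: 0.0
```

Request:
step_arm:
  steps:
    - [[-0.8,0.64,0,0],[-0.8,0.64,0,0],[-0.8,0.64,0,0],[-0.8,0.64,0,0],[-0.8,0.64,0,0],[-0.8,0.64,0,0],[-0.8,0.64,0,0],[-0.8,0.64,0,0]]

```text
time: 3.0
tool_pos: [371.6, 185.1, 235.9]
tool_rot: [0.0, 0.741, 0.672, 0.0]
force: [0.8, 1.4, -0.5]
gripper_width: 92.9
finger_force: 0.0
```

Request:
step_arm:
  steps:
    - [[-0.8,0.64,0.1,0],[-0.8,0.64,0.1,0],[0,0,0,0]]

```text
time: 3.38
tool_pos: [427.8, 98.5, 225.4]
tool_rot: [0.0, 0.742, 0.67, -0.0]
force: [-0.1, 0.3, -0.8]
gripper_width: 93.1
finger_force: 0.0
```

Run:
```python
from h import *
s=observe();ci=camera_info("wrist");im=grab_frame("wrist");cv2.imwrite("pics/w1.png",im[:,:,::-1]);print(s["tool_pos"],s["tool_rot"],s["time"],ci)
for n,z in (("grip_bar",67),("recess",51),("viewer",0)):
    for r in pinpoint("wrist",n)[:2]: print(n,np.round(r["position"],1),round(r["conf"],2),np.round(atz(ci,r["position"],z),1))
m=masks_of("wrist","grip_bar")
if m:
    c=max(cv2.findContours(m[0]["region"].astype(np.uint8),0,2)[0],key=cv2.contourArea);print(m[0]["box"],cv2.minAreaRect(c))
```

```text
[427.78572979  98.54560456 225.36161399] [ 4.52550368e-05  7.41987128e-01  6.70414107e-01 -1.56545549e-04] 3.375 {'intrinsics': array([[419.59031128,   0.        , 312.69461476],
       [  0.        , 419.59031128, 233.51831374],
       [  0.        ,   0.        ,   1.        ]]), 'origin': array([434.8110788 , 164.49764509, 373.98049178]), 'rotation': array([ 0.99148111, -0.12006397,  0.00566443, -0.05017733])}
grip_bar [307.2 220.4] 0.96 [424.4  99.9  67. ]
recess [431.3 213.9] 0.8 [521.2  91.9  51. ]
viewer [417.6 203.7] 0.61 [522.8  91.    0. ]
[299.4, 133.8, 67.7, 162.4] ((332.5, 215.5), (163.0, 61.0), 90.0)
```

View pics/w1.png

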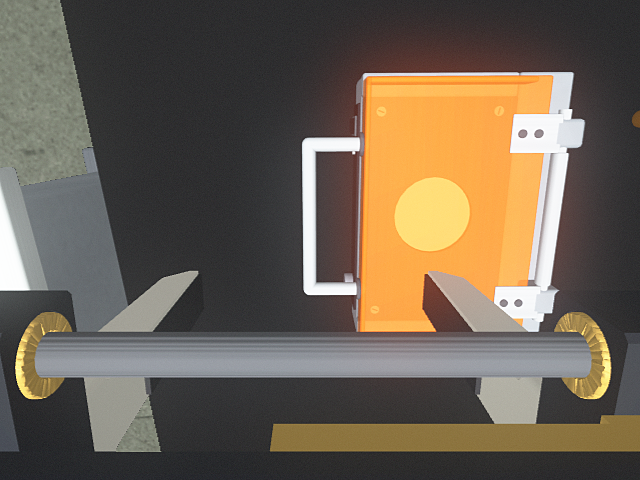

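The wrist view shows the bar running straight down the image at column ~308 (rows 140–292), so the tool is aligned with the viewer at a yaw of about -5.8°. The recess glows through the shield at (432,214).

Request:
step_arm:
  steps:
    - [[0.02,-0.068,0,0],[0,0,0.3,0],[0,0,0.5,0],[0,0,0.5,0],[0,0,0.3,0],[0,0,0,0]]
  gripper: 186
  force: 15

```text
time: 4.38
tool_pos: [422.6, 102.5, 145.1]
tool_rot: [-0.001, 0.74, 0.672, -0.001]
force: [0.4, 0.6, 0.3]
gripper_width: 37.6
finger_force: 0.0
```

Request:
step_arm:
  steps:
    - [[0,0,0,0],[0,0,0,0]]

```text
time: 4.62
tool_pos: [423.7, 102.2, 146.3]
tool_rot: [0.0, 0.741, 0.672, 0.001]
force: [-0.3, 1.0, 0.1]
gripper_width: 25.5
finger_force: 0.0
```

Run:
```python
from h import *
s=observe();ci=camera_info("wrist");im=grab_frame("wrist");cv2.imwrite("pics/w2.png",im[:,:,::-1]);print(s["tool_pos"],s["gripper_width"])
print([(r["position"],np.round(atz(ci,r["position"],67),1)) for r in pinpoint("wrist","grip_bar")[:1]])
```

```text
[423.69369707 102.24075127 146.32136197] 25.462987215532614
[([314.3, 252.4], array([425.2, 101.4,  67. ]))]
```

View pics/w2.png

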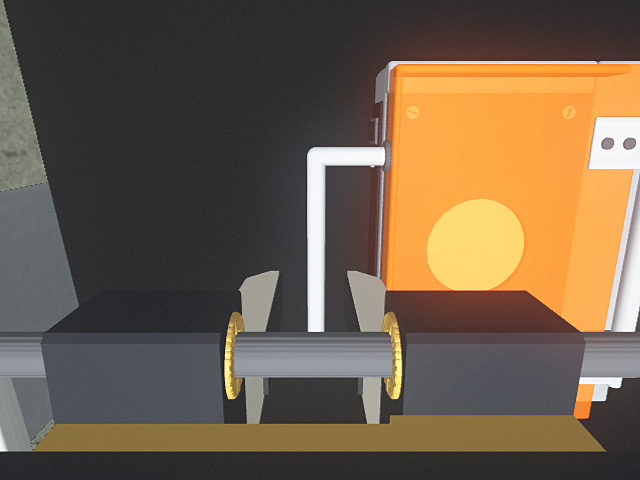

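The bar, at column ~317, lies centred between the fingertips (278 and 348). I'll descend and close.

Request:
step_arm:
  steps:
    - [[0,0.025,0.4,0],[0,0,0.4,0],[0,0,0.4,0],[0,0,0.3,0],[0,0,0.12,0],[0,0,0,0]]

```text
time: 5.48
tool_pos: [424.7, 101.9, 64.8]
tool_rot: [-0.0, 0.741, 0.672, -0.0]
force: [-0.6, -0.2, 0.4]
gripper_width: 25.3
finger_force: 0.0
```

Request:
step_arm:
  steps:
    - [[0,0,0,0],[0,0,0,0],[0,0,0,0]]
  gripper: 255

```text
time: 5.85
tool_pos: [425.5, 102.0, 65.1]
tool_rot: [0.001, 0.741, 0.672, 0.001]
force: [3.2, -1.5, 1.7]
gripper_width: 9.1
finger_force: 15.0
```

```bash
cat >> h.py <<'E'
def arc(th):
    th=np.radians(th);b=np.c_[-176*np.cos(th)-8*np.sin(th),176*np.sin(th)-8*np.cos(th)]
    n=np.round(np.c_[b[:,0],-b[:,1]]/50,3); return np.round(np.diff(n,axis=0),3)
E
python3 - <<'E'
from h import *
th=[0,2,6,11,17,23,29,35,41,47,53,59,65,71,77,82,87,91,94,96,98,99.5]
print([[0,float(a),float(b),0] for a,b in arc(th)])
E
```

```text
[[0, -0.003, -0.123, 0], [0, 0.006, -0.246, 0], [0, 0.031, -0.306, 0], [0, 0.073, -0.361, 0], [0, 0.11, -0.352, 0], [0, 0.147, -0.339, 0], [0, 0.181, -0.321, 0], [0, 0.213, -0.301, 0], [0, 0.244, -0.276, 0], [0, 0.272, -0.25, 0], [0, 0.296, -0.22, 0], [0, 0.317, -0.188, 0], [0, 0.336, -0.153, 0], [0, 0.349, -0.118, 0], [0, 0.3, -0.069, 0], [0, 0.304, -0.044, 0], [0, 0.245, -0.015, 0], [0, 0.185, -0.001, 0], [0, 0.123, 0.006, 0], [0, 0.122, 0.009, 0], [0, 0.092, 0.01, 0]]
```

Request:
step_arm:
  steps:
    - [[0,-0.003,-0.123,0],[0,0.006,-0.246,0],[0,0.031,-0.306,0],[0,0.073,-0.361,0],[0,0.11,-0.352,0],[0,0.147,-0.339,0],[0,0.181,-0.321,0],[0,0.213,-0.301,0]]

```text
time: 6.85
tool_pos: [465.4, 98.0, 182.8]
tool_rot: [0.003, 0.741, 0.672, 0.003]
force: [25.2, -2.8, -23.4]
gripper_width: 9.4
finger_force: 14.9
```

Request:
step_arm:
  steps:
    - [[0,0.244,-0.276,0],[0,0.272,-0.25,0],[0,0.296,-0.22,0],[0,0.317,-0.188,0],[0,0.336,-0.153,0],[0,0.349,-0.118,0],[0,0.3,-0.069,0]]

```text
time: 7.72
tool_pos: [567.5, 87.8, 246.0]
tool_rot: [-0.0, 0.741, 0.672, -0.001]
force: [-1.3, -0.6, 0.6]
gripper_width: 9.4
finger_force: 15.0
```

Request:
step_arm:
  steps:
    - [[0,0.304,-0.044,0],[0,0.245,-0.015,0],[0,0.185,0,0],[0,0.123,0.006,0],[0,0.122,0.009,0],[0,0.092,0.01,0],[0,0,0,0]]

```text
time: 8.6
tool_pos: [621.1, 82.7, 247.4]
tool_rot: [0.0, 0.741, 0.672, -0.0]
force: [-0.6, -3.1, 0.8]
gripper_width: 9.2
finger_force: 15.0
```

Request:
step_arm:
  steps:
    - [[0,0,0,0],[0,0,0,0],[0,0,0,0],[0,0,-0.3,0],[0,0,-0.4,0],[0,0,-0.4,0],[0,-0.5,-0.4,0],[0,-0.8,0,0]]
  gripper: 186

```text
time: 9.6
tool_pos: [556.4, 89.1, 324.8]
tool_rot: [0.001, 0.741, 0.672, 0.001]
force: [0.6, -0.4, 0.5]
gripper_width: 25.2
finger_force: 0.0
```

Run:
```python
from h import *
im=grab_frame("side");ct=camera_info("side");cv2.imwrite("pics/s1.png",cv2.resize(im[150:350,180:460,::-1],None,fx=2.5,fy=2.5))
print([(r["position"],r["conf"],np.round(atz(ct,r["position"],51),1)) for r in pinpoint("side","recess")[:2]],[(r["position"],r["conf"],np.round(atz(ct,r["position"],250),1)) for r in pinpoint("side","grip_bar")[:2]])
s=observe();print(s["tool_pos"],s["tool_rot"],s["joints"],s["time"])
```

```text
[([295.7, 217.7], 0.67, array([525.7,  86.6,  51. ]))] [([330.3, 159.3], 0.46, array([625.5,  77.1, 250. ]))]
[555.47403674  89.30742941 324.1618373 ] [5.61657139e-04 7.40523281e-01 6.72030046e-01 7.55738579e-04] [7.66489566e-02 2.98478980e-01 1.50303402e+00 4.09672164e-05
 1.33819688e+00 1.73541564e-01] 9.75
```

View pics/s1.png

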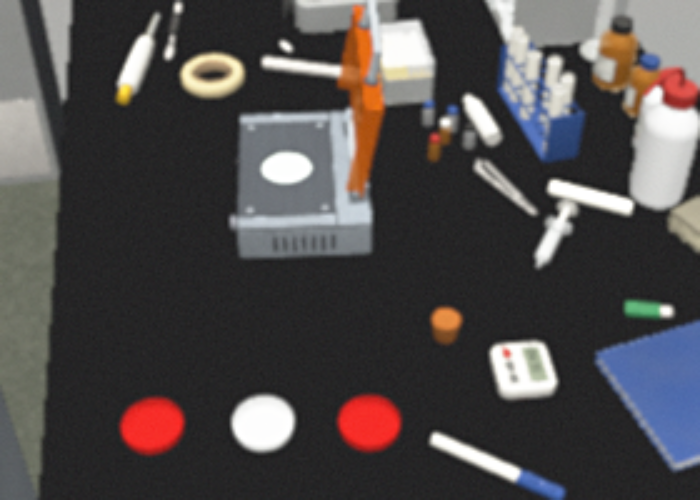

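The shield stands open against its stop, clear of the box. The recess is visible, and the white dish lies between the two red ones.

Request:
step_arm:
  steps:
    - [[0,0,0,-0.0556],[0,0,0,-0.0556],[0,0,0,-0.0556],[0,0,0,-0.0556],[0,0,0,-0.0556],[0,0,0,-0.0556],[0,0,0,-0.0556],[0,0,0,-0.0556]]
  gripper: 22

```text
time: 10.75
tool_pos: [557.1, 89.0, 323.0]
tool_rot: [0.0, 0.132, 0.991, 0.0]
force: [-0.1, -0.1, 0.8]
gripper_width: 84.7
finger_force: 0.0
```

Request:
step_arm:
  steps:
    - [[0,0,0,-0.0556],[0.18,-0.99,0.2,0],[0.18,-0.99,0.5,0],[0.18,-0.99,0.5,0],[0.18,-0.99,0.5,0],[0.18,-0.99,0.5,0],[0.18,-0.99,0.5,0],[0.17,-0.99,0.5,0]]

```text
time: 11.75
tool_pos: [461.0, -252.2, 162.2]
tool_rot: [0.001, 0.048, 0.999, -0.0]
force: [0.1, 0.2, 0.2]
gripper_width: 85.0
finger_force: 0.0
```

Request:
step_arm:
  steps:
    - [[0,0,0.2,0],[0,0,0,0]]

```text
time: 12.0
tool_pos: [461.1, -249.8, 152.2]
tool_rot: [-0.0, 0.048, 0.999, 0.0]
force: [0.4, -0.0, -0.5]
gripper_width: 84.9
finger_force: 0.0
```

Run:
```python
from h import *
s=observe();ci=camera_info("wrist");im=grab_frame("wrist");cv2.imwrite("pics/w3.png",im[:,:,::-1]);print(s["tool_pos"],s["tool_rot"],s["gripper_width"],s["time"])
for r in pinpoint("wrist","petri_dish")[:3]: print(r["position"],r["conf"],np.round(atz(ci,r["position"],0),1))
for r in masks_of("wrist","petri_dish")[:3]:
    c=max(cv2.findContours(r["region"].astype(np.uint8),0,2)[0],key=cv2.contourArea);e=cv2.fitEllipse(c);print(r["box"],r["conf"],e,np.round(atz(ci,e[0],12),1),im[int(e[0][1])%480,int(e[0][0])%640])
```

```text
[ 461.07013768 -249.79244511  152.20482058] [-3.07953573e-04  4.83297727e-02  9.98831341e-01  3.01536004e-04] 84.93476206173011 12.0
[314.3, 219.3] 0.94 [ 459.3 -247.6    0. ]
[316.2, 59.0] 0.94 [ 350.3 -235.9    0. ]
[274.3, 314.0, 62.7, 77.5] 0.85 ((305.5231018066406, 325.8072509765625), (16.725439071655273, 54.646629333496094), 89.13387298583984) [ 537.4 -261.8   12. ] [255  97  92]
[268.7, 7.7, 94.7, 99.4] 0.68 ((316.6890563964844, 55.646236419677734), (92.42427062988281, 100.5422134399414), 1.6896142959594727) [ 350.1 -235.7   12. ] [255 119 114]
[272.0, 179.0, 83.0, 86.6] 0.62 ((312.76495361328125, 221.7332763671875), (83.44400787353516, 83.84742736816406), 36.840309143066406) [ 458.4 -248.7   12. ] [255 255 255]
```

View pics/w3.png

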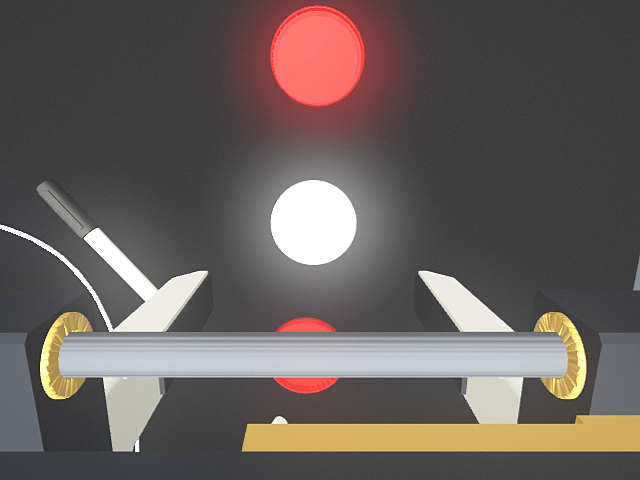

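The white dish is at (313,222), with the red ones above and below it in the picture. I'll descend on the white one.

Request:
step_arm:
  steps:
    - [[0.048,0.028,0.4,0],[0,0,0.6,0],[0,0,0.6,0],[0,0,0.5,0],[0,0,0.3,0],[0,0,0.1,0],[0,0,0,0]]

```text
time: 13.02
tool_pos: [458.8, -248.2, 28.0]
tool_rot: [0.0, 0.048, 0.999, -0.0]
force: [0.8, -0.4, -0.3]
gripper_width: 85.3
finger_force: 0.0
```

Request:
step_arm:
  steps:
    - [[0,0,0.08,0],[0,0,0,0],[0,0,0,0]]

```text
time: 13.4
tool_pos: [458.5, -248.3, 23.7]
tool_rot: [0.0, 0.048, 0.999, -0.0]
force: [-0.1, -0.7, 0.2]
gripper_width: 85.3
finger_force: 0.0
```

Request:
step_arm:
  steps:
    - [[0,0,0,0],[0,0,0,0],[0,0,0,0],[0,0,0,0]]
  gripper: 255
  force: 12

```text
time: 13.9
tool_pos: [458.5, -248.2, 23.5]
tool_rot: [0.0, 0.048, 0.999, -0.0]
force: [0.2, -0.4, 0.4]
gripper_width: 59.3
finger_force: 12.0
```

Request:
step_arm:
  steps:
    - [[0,0,-0.2,0],[0,0,-0.5,0],[0,0,-0.8,0],[0,0.3,-0.8,0],[-0.1,0.6,-0.6,0],[-0.15,0.9,-0.4,0],[-0.2,0.95,-0.23,0],[-0.2,0.95,0,0]]

```text
time: 14.9
tool_pos: [509.2, -65.8, 201.7]
tool_rot: [0.001, 0.048, 0.999, -0.0]
force: [0.0, 0.0, 0.8]
gripper_width: 59.3
finger_force: 12.0
```

Request:
step_arm:
  steps:
    - [[-0.2,0.95,0,0],[-0.18,0.95,0,0],[0,0.8,0,0],[0,0.4,0,0],[0,0.08,0,0],[0,0,0,0],[0,0,0,0]]

```text
time: 15.78
tool_pos: [542.7, 88.2, 200.1]
tool_rot: [-0.0, 0.049, 0.999, -0.0]
force: [0.0, -0.6, -0.6]
gripper_width: 59.2
finger_force: 12.0
```

Run:
```python
from h import *
s=observe();ci=camera_info("wrist");im=grab_frame("wrist");cv2.imwrite("pics/w4.png",im[:,:,::-1]);t=s["tool_pos"];print(t,s["tool_rot"],s["gripper_width"],s["finger_force"],s["time"])
for r in pinpoint("wrist","recess")[:2]: print("rec",r["position"],r["conf"],np.round(atz(ci,r["position"],51),1))
for r in pinpoint("wrist","petri_dish")[:2]: print("dish",r["position"],r["conf"],np.round(atz(ci,r["position"],t[2]-23.5),1))
for k in (-30,0,30): print(proj(ci,[t[0]+k*.995,t[1]-.097*k,t[2]-9.5]))
```

```text
[542.7108469   88.21317308 200.05100348] [-3.11857119e-05  4.86535816e-02  9.98815710e-01 -8.04613743e-05] 59.209089826996134 11.999945820207358 15.775
rec [313.4, 191.8] 0.77 [520.4  91.6  51. ]
rec [311.7, 188.5] 0.23 [517.9  90.6  51. ]
dish [312.2, 285.7] 0.7 [543.1  88.5 176.6]
[311.45687265 224.8492184 ]
[311.50017619 297.34494433]
[311.53993457 363.90561618]
```

View pics/w4.png

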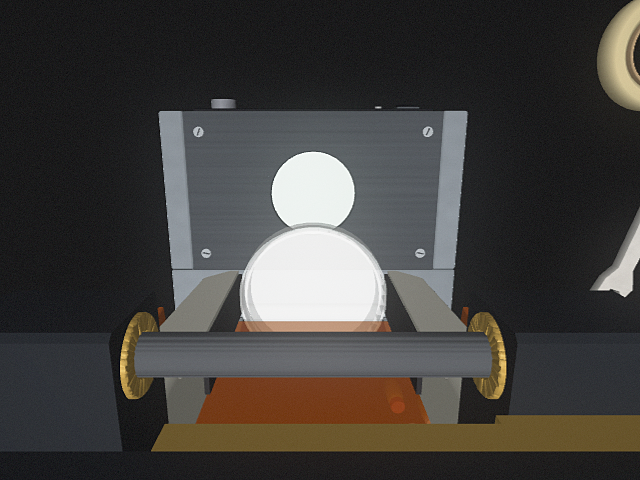

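The dish sits level and centred in the jaws (columns 240–386, top rim at row 224). The recess's white disc shows at columns 271–355 from row 151 down. I'll fit its centre from the exposed edge.

Run:
```python
from h import *
from scipy.optimize import least_squares
s=observe();ci=camera_info("wrist")
im=cv2.imread("pics/w4.png");g=cv2.cvtColor(im,6)
# edge points of white disc (subpixel at mid level) along rays, rows<215
c0=np.array([313.,191.]);pts=[]
for a in np.radians(np.arange(150,391,3)):
    d=np.array([np.cos(a),np.sin(a)]);rr=np.arange(25,60,.25)
    v=np.array([cv2.getRectSubPix(g.astype(np.float32),(1,1),tuple(c0+r*d))[0,0] for r in rr])
    k=np.where(v<150)[0]
    if len(k) and (c0+rr[k[0]]*d)[1]<215: pts.append(c0+rr[k[0]]*d)
for z in (51,55):
    P=np.array([atz(ci,p,z)[:2] for p in pts])
    f=least_squares(lambda q:np.hypot(P[:,0]-q[0],P[:,1]-q[1])-q[2],[522,91,30],loss="soft_l1")
    print(z,f.x,np.abs(f.fun).mean(),len(pts))
    f=least_squares(lambda q:np.hypot(P[:,0]-q[0],P[:,1]-q[1])-30,[522,91],loss="soft_l1");print(f.x)
print(s["tool_pos"])
```

```text
51 [521.50670269  91.40749886  29.73805161] 0.06706672067755026 81
[521.79080563  91.37969875]
55 [520.91209436  91.45798012  29.33842377] 0.06616562107736554 81
[521.65646423  91.38190449]
[542.75362555  88.56995405 200.03041604]
```

Request:
step_arm:
  steps:
    - [[0.2,0,0.3,0],[0.224,0.007,0.6,0],[0,0,0.6,0],[0,0,0.5,0],[0,0,0.2,0],[0,0,0,0],[0,0,0,0]]

```text
time: 16.8
tool_pos: [522.2, 91.6, 90.9]
tool_rot: [0.001, 0.048, 0.999, 0.0]
force: [0.1, 0.1, 0.7]
gripper_width: 59.2
finger_force: 12.0
```

Run:
```python
from h import *
s=observe();ci=camera_info("wrist");im=grab_frame("wrist");cv2.imwrite("pics/w5.png",im[:,:,::-1]);t=s["tool_pos"];print(t,s["tool_rot"],s["force"],s["time"])
print(proj(ci,[521.7,90.9,55]),proj(ci,[521.7-30*.9953,90.9+30*.0965,55]),proj(ci,t-[0,0,9.5]),proj(ci,t+[-30*.9953,30*.0965,-9.5]))
```

```text
[522.22400885  91.63963643  90.91523779] [7.28618885e-04 4.81118043e-02 9.98841686e-01 9.62012304e-05] [0.13895311 0.11418552 0.74023537] 16.8
[309.83294451 274.24583177] [309.77059436 210.71745348] [311.48297743 297.3317743 ] [311.48484418 224.83594437]
```

View pics/w5.png

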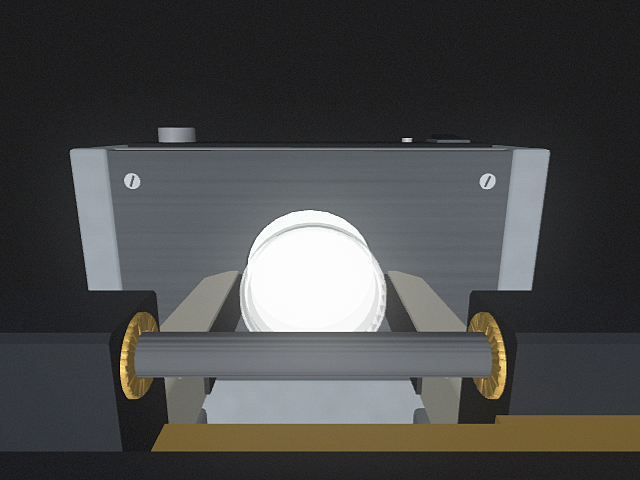

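The recess arc's top is at (310,210), where my estimate predicted it, and the dish rim is centred at column 313. I'll shift 1 mm and lower slowly.

Request:
step_arm:
  steps:
    - [[0.008,-0.022,0,0],[0,0,0.08,0],[0,0,0.08,0],[0,0,0.06,0],[0,0,0.03,0],[0,0,0,0],[0,0,0,0]]

```text
time: 17.73
tool_pos: [521.2, 90.6, 77.6]
tool_rot: [0.0, 0.048, 0.999, -0.0]
force: [0.7, -0.7, -0.7]
gripper_width: 59.1
finger_force: 12.0
```

Request:
step_arm:
  steps:
    - [[0,0,0.02,0],[0,0,0.02,0],[0,0,0,0],[0,0,0,0]]

```text
time: 18.23
tool_pos: [521.1, 90.6, 75.5]
tool_rot: [-0.0, 0.048, 0.999, -0.0]
force: [-0.7, -0.9, -1.2]
gripper_width: 59.5
finger_force: 12.0
```

Request:
step_arm:
  steps:
    - [[0,0,0.012,0],[0,0,0,0],[0,0,0.01,0],[0,0,0,0],[0,0,0,0]]

```text
time: 18.85
tool_pos: [521.2, 90.6, 74.5]
tool_rot: [0.0, 0.048, 0.999, -0.0]
force: [-1.5, -0.3, 2.5]
gripper_width: 59.4
finger_force: 12.0
```

Request:
step_arm:
  steps:
    - [[0,0,0,0],[0,0,0,0],[0,0,0,0],[0,0,0,0]]
  gripper: 55

```text
time: 19.35
tool_pos: [521.1, 90.6, 74.4]
tool_rot: [-0.0, 0.048, 0.999, -0.0]
force: [0.1, 0.3, -0.3]
gripper_width: 72.8
finger_force: 0.0
```

Request:
step_arm:
  steps:
    - [[0,0,-0.1,0],[0,0,-0.4,0],[0,0,-0.7,0],[0,0,-0.7,0],[0,0,-0.6,0],[0,0,0,0]]

```text
time: 20.1
tool_pos: [522.1, 90.7, 201.6]
tool_rot: [0.002, 0.048, 0.999, 0.0]
force: [0.5, -0.2, -0.4]
gripper_width: 72.8
finger_force: 0.0
```

Run:
```python
from h import *
s=observe();ci=camera_info("wrist");im=grab_frame("wrist");cv2.imwrite("pics/w6.png",im[:,:,::-1]);t=s["tool_pos"];print(t,s["tool_rot"],s["force"],s["time"],s["joints"])
for z in (65,70):
    P=[521.4,90.6,z];print(z,proj(ci,P),proj(ci,np.add(P,[-30*.9953,30*.0965,0])),proj(ci,np.add(P,[30*.0965,30*.9953,0])),proj(ci,np.add(P,[-30*.0965,-30*.9953,0])))
```

```text
[522.11150684  90.6964978  201.5654951 ] [2.09032015e-03 4.80266180e-02 9.98843830e-01 2.77310764e-04] [ 0.4880835  -0.18436808 -0.39113623] 20.1 [ 8.41349057e-02  3.51789808e-01  1.74229627e+00 -1.39603246e-06
  1.04328930e+00 -1.39057031e+00]
65 [311.28070846 224.77795609] [311.28167435 181.73196998] [354.32574046 224.78904202] [268.21217849 224.76686411]
70 [311.27531992 226.41878477] [311.27616112 182.67100059] [355.04594479 226.42960241] [267.48039797 226.40796113]
```

View pics/w6.png

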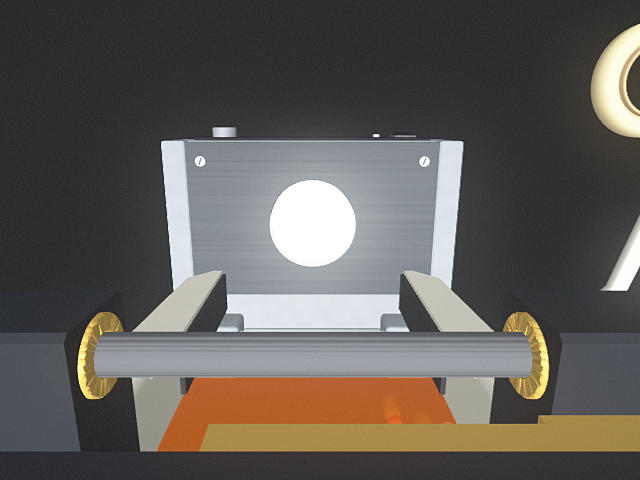

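The dish is seated: its outline (columns 270–356, rows 179–267) matches the size and place predicted for a lid top at z = 65. Next is the bar.

Request:
step_arm:
  steps:
    - [[0,0,-0.4,0],[0,0,-0.8,0],[0,0,-0.8,0],[0,0,-0.46,0.0556],[0,0,0,0.0556],[0,0,0,0.0556],[0,0,0,0.0556],[0,0,0,0.0556]]
  gripper: 159
  force: 15

```text
time: 21.15
tool_pos: [520.8, 90.6, 320.8]
tool_rot: [-0.001, 0.469, 0.883, -0.001]
force: [-0.1, 0.6, 0.2]
gripper_width: 34.9
finger_force: 0.0
```

Request:
step_arm:
  steps:
    - [[0,0,0,0.0556],[0,0,0,0.0556],[0,0,0,0.0556],[0,0,0,0.0556],[0,0.5,0,0],[0,0.9,0,0],[0.03,0.61,0,0],[0,0,0,0]]

```text
time: 22.15
tool_pos: [622.1, 82.1, 319.7]
tool_rot: [-0.001, 0.741, 0.672, -0.001]
force: [0.3, 0.3, 0.1]
gripper_width: 35.0
finger_force: 0.0
```

Run:
```python
from h import *
s=observe();ci=camera_info("wrist");im=grab_frame("wrist");cv2.imwrite("pics/w7.png",im[:,:,::-1]);print(s["tool_pos"],s["tool_rot"],s["gripper_width"],s["time"])
print([(r["position"],r["conf"],np.round(atz(ci,r["position"],250),1)) for r in pinpoint("wrist","grip_bar")[:2]])
```

```text
[622.05443713  82.05240185 319.74925871] [-0.00100756  0.74084783  0.67167093 -0.00128304] 34.968932683980576 22.15
[([314.8, 256.1], 0.87, array([623.5,  81.9, 250. ]))]
```

View pics/w7.png

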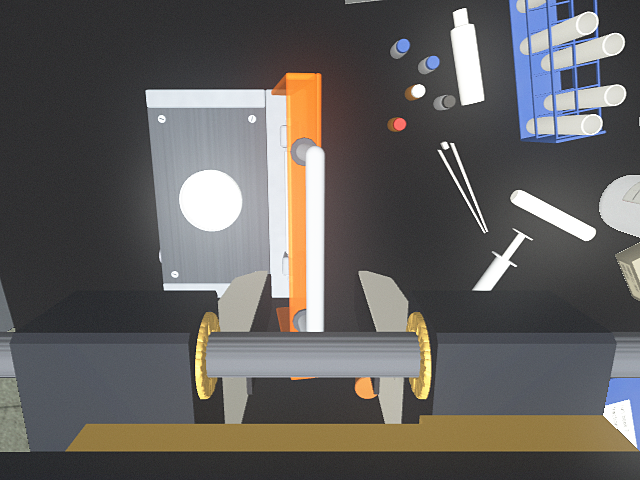

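The bar (column 316) lies centred between the fingertips, and the dish is seated in the recess at (211,200). Next I'll descend, grip and bring the shield forward.

Request:
step_arm:
  steps:
    - [[0,0.024,0.3,0],[0,0,0.5,0],[0,0,0.4,0],[0,0,0.244,0],[0,0,0,0],[0,0,0,0]]

```text
time: 23.0
tool_pos: [622.7, 82.3, 250.9]
tool_rot: [0.0, 0.741, 0.672, 0.0]
force: [0.5, -0.3, -0.8]
gripper_width: 35.1
finger_force: 0.0
```

Request:
step_arm:
  steps:
    - [[0,0,0,0],[0,0,0,0],[0,0,0,0],[0,0,0,0]]
  gripper: 255
  force: 25

```text
time: 23.5
tool_pos: [622.6, 82.2, 250.4]
tool_rot: [0.0, 0.741, 0.672, 0.0]
force: [0.5, 0.9, 1.1]
gripper_width: 9.1
finger_force: 25.0
```

Run:
```python
from h import *
th=[100,98,95,91,86,81,76,71,66,61,57,53,50,48,46.5,45.5,45]
print([[0,float(a),float(b),0] for a,b in arc(th)])
t=np.radians([100,60,45]);print(-176*np.cos(t)-8*np.sin(t),176*np.sin(t)-8*np.cos(t))
```

```text
[[0, -0.123, -0.014, 0], [0, -0.184, -0.013, 0], [0, -0.246, -0.001, 0], [0, -0.306, 0.022, 0], [0, -0.304, 0.048, 0], [0, -0.298, 0.075, 0], [0, -0.29, 0.101, 0], [0, -0.281, 0.125, 0], [0, -0.268, 0.15, 0], [0, -0.205, 0.136, 0], [0, -0.195, 0.15, 0], [0, -0.139, 0.121, 0], [0, -0.089, 0.085, 0], [0, -0.065, 0.066, 0], [0, -0.042, 0.045, 0], [0, -0.021, 0.022, 0]]
[  22.68361725  -94.92820323 -130.10764774] [174.71534995 148.42047107 118.79393924]
```

Request:
step_arm:
  steps:
    - [[0,-0.123,-0.014,0],[0,-0.184,-0.013,0],[0,-0.246,-0.001,0],[0,-0.306,0.022,0],[0,-0.304,0.048,0],[0,-0.298,0.075,0],[0,-0.29,0.101,0],[0,-0.281,0.125,0]]

```text
time: 24.5
tool_pos: [520.1, 92.5, 232.9]
tool_rot: [-0.0, 0.741, 0.672, 0.0]
force: [1.0, 2.5, -1.7]
gripper_width: 9.0
finger_force: 25.0
```

Request:
step_arm:
  steps:
    - [[0,-0.268,0.15,0],[0,-0.205,0.136,0],[0,-0.195,0.15,0],[0,-0.139,0.121,0],[0,-0.089,0.085,0],[0,-0.065,0.066,0],[0,-0.042,0.045,0],[0,-0.021,0.022,0]]

```text
time: 25.5
tool_pos: [470.5, 97.1, 194.2]
tool_rot: [-0.0, 0.741, 0.672, 0.0]
force: [-0.4, 4.5, 0.9]
gripper_width: 9.0
finger_force: 25.0
```

Request:
step_arm:
  steps:
    - [[0,0,0,0],[0,0,0,0],[0,0,0,0]]

```text
time: 25.88
tool_pos: [470.5, 97.1, 194.2]
tool_rot: [-0.0, 0.741, 0.672, 0.0]
force: [-0.6, 5.8, 0.4]
gripper_width: 8.8
finger_force: 25.0
```

Run:
```python
from h import *
for c in ("side","top"):
    grab_frame(c);ci=camera_info(c)
    for n,z in (("petri_dish",51),("grip_bar",194),("stopper",0),("timer",0)):
        for r in pinpoint(c,n)[:3]: print(c,n,np.round(r["position"],1),round(r["conf"],2),np.round(atz(ci,r["position"],z),1))
s=observe();print(s["tool_pos"],s["force"],s["gripper_width"],s["time"])
```

```text
side petri_dish [324.9 320.7] 0.92 [ 551.  -301.5   51. ]
side petri_dish [242.9 318.9] 0.62 [ 360.6 -267.4   51. ]
side petri_dish [295.1 216.4] 0.5 [524.6  93.   51. ]
side grip_bar [274.5 178.9] 0.74 [472.3  89.6 194. ]
side stopper [357.  286.4] 0.71 [ 661.  -164.2    0. ]
side timer [387.  297.7] 0.72 [ 730.1 -214.4   -0. ]
side timer [295.3 214.9] 0.37 [531.1 162.6   0. ]
top petri_dish [408.  325.6] 0.76 [ 344.9 -231.9   51. ]
top petri_dish [409.9 233.7] 0.73 [ 557.2 -258.1   51. ]
top stopper [362.4 199.1] 0.44 [ 663.8 -159.5    0. ]
top timer [385.1 171.3] 0.74 [ 732.1 -222.2    0. ]
[470.51050678  97.14610105 194.22685964] [-0.85363055  4.47177151 -0.37615444] 8.875821957190464 26.375
```

The dish is in the recess, the bar is held at the 45° position, and the bystanders haven't moved.

```bash
python3 -c "
from workcell import env
print(env.sign_off())"
```

```text
the job is handed in; nothing more can be done
None
```

The job is handed in at about 26 s: the shield was swung back to its stop, the dish was set level into the recess, and the gripper still holds the bar at about 45° (worked out from the arm's position), with nothing else on the bench touched.

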